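# Tip the mill balls into the inspection groove

## Task

Two identical hinged tipping trays stand on the potter's bench. Take the handle of the one that holds the three round grinding balls and tip it up so that they roll along its guide rail, out of the mouth and into the groove in single file; then lower that tray all the way back down and let go. Leave the other tray, with the short cylindrical kiln props, down.

Things in the scene. Friction and masses are not known exactly. Their poses are not given: they have to be found in the camera images.
- ball_handle (a point): Middle of the ball tray's handle: a level steel bar, 12 mm thick, 100 mm long, 117 mm above the bench when down. Axes turn with the tray; when down: y along the bar, x level towards tray, hinge and groove, z up. Hinge line parallel to the bar, 193 mm ahead along x, 32 mm below along z. Tray's near wall is 50 mm ahead of the bar, wall tops 20 mm lower than the bar, so open fingers clear it.
- ball_tray (a joint): Tilt of the aluminium tray with the balls (140 x 110 mm inside, 25 mm walls, 0.4 kg), rad: 0 = down, grows as the handle rises, stop at 0.7. Free hinge at its far lip; let go, it falls down. Down, its floor slopes 0.07 towards the handle; balls roll above that, and 0.4 to 0.5 empties it in about 2 s. A 45 degree guide rail leads to a 42 mm mouth at the far lip, -y side.
- ball_groove (a point): Middle of the aluminium groove (flat-bottomed channel, 32 mm wide) just beyond the ball tray's lip; the point is where a ball's centre lies when it rests midway. x across it (away from the tray), y along it, z up. It is 140 mm long and slopes 0.25 rad down to +y, so balls gather at its +y end; a clear fence stands on its far side.
- ball1_center (a point): Grinding ball 1 of 3: white fired-ceramic ball, 28 mm diameter, about 40 g; the point is its centre. All three start in the ball tray, along its near wall.
- ball2_center (a point): Grinding ball 2 of 3: white fired-ceramic ball, 28 mm diameter, about 40 g; the point is its centre. All three start in the ball tray, along its near wall.
- ball3_center (a point): Grinding ball 3 of 3: white fired-ceramic ball, 28 mm diameter, about 40 g; the point is its centre. All three start in the ball tray, along its near wall.
- prop_tray (a joint): Tilt of the other tray, which holds three short standing ceramic cylinders (kiln props, 26 mm diameter, 30 mm tall); same kind as the ball tray, 0 = down. It is to stay down.
Mind the look-alikes: they are no part of the job. What is shaped like the part that bears ball3_center but green is not meant.

How it is judged:
By the outcome, as a careful person would: the job done as asked, in the order asked, and still so for the second after the job is handed in, with the robot touching nothing.
It also fails if it takes over 38 s, if anything falls off the work surface, if the arm or the gripper's body presses on something with over 40 N, if the wrist force passes 120 N, or if a joint passes its speed limit or range.

## Robot

A 6-joint arm with a two-finger parallel gripper is mounted at the origin on the work surface. World frame = base frame: x ahead of the robot, y to its left, z up, the work surface at z = 0. Lengths are in mm, angles in rad, forces in N, time in s.
With the tool pointing down it reaches from about 275 to 850 mm from the base axis. Payload 19 kg.
Tool frame: the origin (TCP) lies between the finger pads; the fingertips stand 25 mm ahead of it and the grasp point (between the pads) lies 6 mm ahead of it; z points along the fingers, y is the direction in which the jaws open and shut (so a half turn about z gives the same grasp; the last joint's range is limited). The gripper opens to 85 mm and grips with 20 to 120 N. Pads are 22 mm wide; open, the fingers measure 114 mm over their backs; the gripper's body (76 mm by 85 mm) begins 54 mm behind the grasp point. The pads swing forward as they close: fully open they stand 13 mm farther back than shut.
Start: joints at [1.061, 0.15, 1.437, -0, 1.554, -0.134], TCP at [211.036, 534.839, 222.567] pointing down, gripper open.
Joint ranges: [-2.8, 2.8], [-0.68, 2.1], [0.12, 2.68], [-1.39, 4.53], [0.16, 2.79], [-2.81, 2.81]. Speed limits (rad/s): [1.89, 1.89, 2.22, 3.01, 3.01, 3.01].

## Interface

Orientations are given as a unit quaternion [x, y, z, w].
In Python, from station import arm gives the robot as it stands. The module is installed in compiled form; this text tells all that it offers.
- The arm moves only by the shell command python3 -m inch 'ROWS' [FORCE]. ROWS is JSON, a list that holds one entry, the list of rows, each a list of 7 numbers: the shift along the tool's x, y, z each as a share of 20 cm, from -1 to 1, then the turn, a rotation vector about the tool's x, y, z each as a share of pi rad, from -1 to 1, then the gripper command: -1 is fully open, 1 is shut, values between are in proportion. In form: [[[x, y, z, wx, wy, wz, fingers], ...]]. A call has exactly 8 rows; each row is the pose to reach, as a shift and turn from the pose commanded when the call began, along the tool's axes at that moment, turning the shorter way round; what a row does not reach only later rows make up. A row lasts 1/10 s, in which the tool goes at most 50 mm and 8.59 degrees, less where a joint would pass 70% of its speed; a pose out of reach is approached as far as the arm can. A call with a number of a shift or a turn outside -1 to 1 is refused whole. A call with a gripper value outside its range is refused whole. The fingers move at their own pace and stop on an object; FORCE is the grip in N (left out, the last holds). Time passes only in rows, so rows that repeat a pose let the fingers close, or fill a call up. It gives the time, the measured TCP pose, the force and the opening at its end, in the units of the state.
- arm.sense(): the state, without advancing time (a new reading comes with each control period).
- arm.read_camera(name): name is "scene" or "top" or "wrist"; returns a dict with "image" (400x640x3 uint8, red, green, blue), "fx", "fy", "cx", "cy" (pixels), "k1" (the pictures are not rectified: a ray, as slopes to the right and down, at radius r is drawn at 1 + k1 r^2 times it, then the intrinsics apply), "R" (3x3) and "t" (3): a world point X has camera coordinates R X + t. Camera axes: x right, y down, z forward; pixel columns grow to the right and rows downward; lengths in mm; the calibration is good to about 2 mm. A picture is of the moment at which its call begins. There is no depth.
- arm.job_done(): hands the job in, once; it reports no verdict.
The state is a dict: "time": time; "q": joint angles; "qvel": joint speeds; "effort": joint torques, N m; "tcp_pos": TCP position; "tcp_rot": TCP orientation; "contact_force": force on the tool from outside, world axes, zero at the start; "wrist_torque": the same for the moment, N m; "opening": finger opening in mm.
Only numpy, scipy, OpenCV 4.12 (cv2) and the standard library are available. Lean on these libraries where they do the work, as an engineer would, in place of code of your own. Each camera call takes 0.05 s, during which the arm holds its last target.

## Working session

There is one attempt and no reset: what is moved stays moved. The work goes in short steps, Python scripts to look and compute and a shell command to move; the robot and the scene stay as the last step left them, time stands still between calls to the robot, and variables do not carry over. Pictures are saved under pics/ and viewed, and the job is handed in when it is done.

```bash
mkdir -p pics; python3 - <<'E'
from station import arm
import cv2, numpy as np, pickle
s=arm.sense(); print(s['time'],s['tcp_pos'],s['tcp_rot'],s['opening'])
d={}
for n in ['scene','top']:
    c=arm.read_camera(n); d[n]=c
    cv2.imwrite(f'pics/{n}0.png',c['image'][:,:,::-1])
    print(n,c['fx'],c['cx'],c['cy'],c['k1'],np.round(c['R'],3).tolist(),np.round(c['t']))
pickle.dump(d,open('c0.pkl','wb'))
E
```

```text
0.0 [210.9099497  534.65414765 222.01310138] [ 1.86779180e-01  9.82401753e-01 -5.45979279e-04 -1.90597495e-04] 85.48395787152337
scene 401.02937763541405 317.8639511153731 201.03406346051455 -0.07452954246150559 [[-0.37, 0.929, 0.017], [0.618, 0.259, -0.743], [-0.694, -0.264, -0.669]] [ 260. -305. 1348.]
top 398.0203523761213 319.84392953689695 198.6904784740056 0.02055061173872787 [[-0.026, -1.0, -0.018], [-0.997, 0.027, -0.065], [0.066, 0.016, -0.998]] [-18. 613. 773.]
```

View pics/scene0.png

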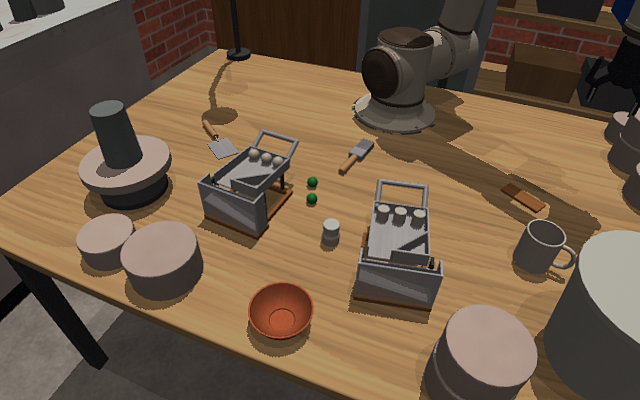

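View pics/top0.png

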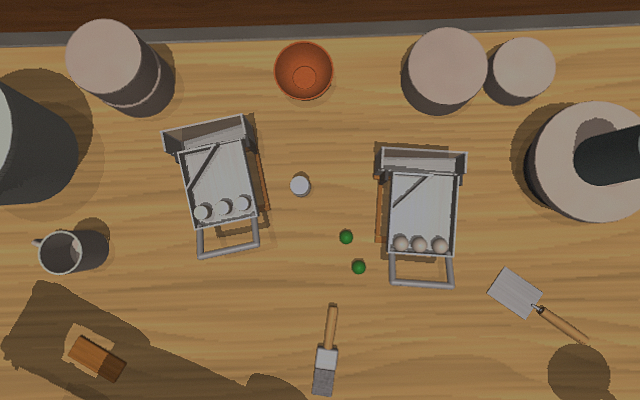

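The scene picture shows two trays. The left one (scene handle at 275,138; top 421,284) seems to hold round balls, and the other (scene 402,184; top 228,250) flat-topped cylinders. The look-alikes are two green balls (top 346,237 and 358,267) and a loose prop (top 300,186). I'll check this in a close crop.

```bash
cat > h.py <<'E'
import numpy as np, cv2
def ray(c,u,v):
    K=np.array([[c['fx'],0,c['cx']],[0,c['fy'],c['cy']],[0,0,1.]])
    p=cv2.undistortPoints(np.array([[[u,v]]],float),K,np.array([c['k1'],0,0,0.]))[0,0]
    R=np.array(c['R']);t=np.array(c['t'])
    o=-R.T@t; d=R.T@np.array([p[0],p[1],1]); return o,d/np.linalg.norm(d)
def plane(c,u,v,z):
    o,d=ray(c,u,v); return o+d*(z-o[2])/d[2]
def proj(c,X):
    X=np.array(c['R'])@np.array(X)+np.array(c['t']); x,y=X[0]/X[2],X[1]/X[2]; s=1+c['k1']*(x*x+y*y)
    return c['fx']*x*s+c['cx'],c['fy']*y*s+c['cy']
def tri(a,b):
    (o1,d1),(o2,d2)=a,b
    A=np.stack([d1,-d2],1); s=np.linalg.lstsq(A,o2-o1,rcond=None)[0]
    p,q=o1+s[0]*d1,o2+s[1]*d2; return (p+q)/2,np.linalg.norm(p-q)
E
python3 - <<'E'
import pickle,cv2,numpy as np
d=pickle.load(open('c0.pkl','rb'))
a=d['top']['image'][135:300,360:490,::-1]; b=d['scene']['image'][120:245,190:310,::-1]
A=cv2.resize(a,(390,495),interpolation=2); B=cv2.resize(b,(400,417),interpolation=2)
o=np.zeros((495,790,3),np.uint8); o[:,:390]=A;o[:417,390:]=B
cv2.imwrite('pics/crop0.png',o)
E
```

```text
(no output)
```

View pics/crop0.png

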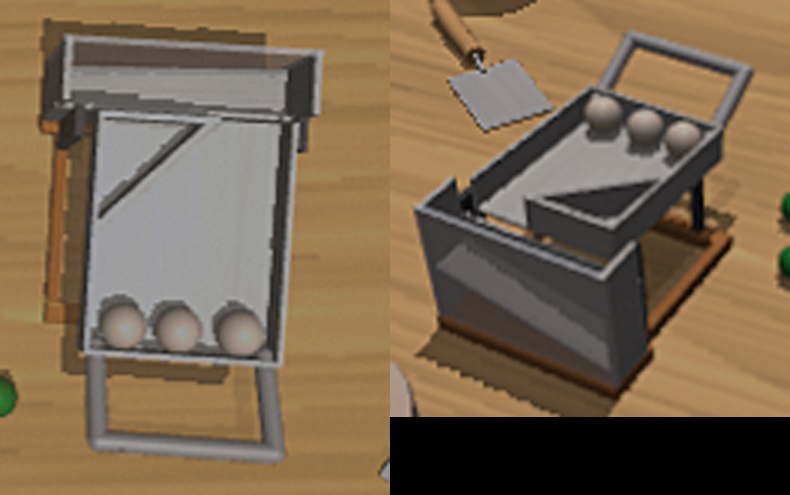

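The crop confirms three round white balls in this tray. The bar runs from (392,284) to (453,286) in the top view and from (262,131) to (297,142) in the scene view.

```bash
python3 - <<'E'
import pickle,numpy as np
from h import *
d=pickle.load(open('c0.pkl','rb')); T,S=d['top'],d['scene']
L=plane(T,392,283.7,117);R=plane(T,453,286,117); print(L,R,np.linalg.norm(L-R),(L+R)/2)
l=plane(S,297,141.6,117);r=plane(S,262,131.4,117);print(l,r,np.linalg.norm(l-r))
print(tri(ray(T,422.5,284.9),ray(S,279.5,136.5)))
# tray side walls direction: near wall corners / far corners at z 97ish
for uv in [(388,253),(453,256.5),(393,173),(458.5,174.5)]: print(plane(T,*uv,97 if uv[1]>200 else 110))
E
```

```text
[ 456.38845787 -156.21473916  117.        ] [ 450.32493553 -259.69992301  117.        ] 103.66267206451352 [ 453.3566967  -207.95733108  117.        ]
[ 460.36448925 -154.21457594  117.        ] [ 452.42607996 -255.77567735  117.        ] 101.87087740085109
(array([ 452.33883344, -207.64072985,  113.84166642]), np.float64(2.4833146637280996))
[ 507.30511883 -154.38236959   97.        ]
[ 498.51101818 -268.39359912   97.        ]
[ 648.26411203 -166.4663351   110.        ]
[ 642.29589818 -280.82863071  110.        ]
```

```bash
cat > go.py <<'E'
import sys,numpy as np
from scipy.spatial.transform import Rotation as Rn
from station import arm
PSI=-0.07; H=np.array([454,-207.5,117.])
def handle(th,up=6):
    ex=np.array([np.cos(PSI),np.sin(PSI),0]);ez=np.array([0,0,1.])
    a=-193*np.cos(th)+32*np.sin(th); b=193*np.sin(th)+32*np.cos(th)
    hinge=H+193*ex-32*ez
    # tilt axes
    tx=np.cos(th)*ex-np.sin(th)*ez; tz=np.sin(th)*ex+np.cos(th)*ez; ty=np.array([-np.sin(PSI),np.cos(PSI),0])
    p=hinge+a*ex+b*ez+up*tz
    # tool: z=-tz, y=tx, x = y x z
    R=np.stack([np.cross(tx,-tz),tx,-tz],1)
    return p,R
def rel(p,R,base=None):
    s=arm.sense(); R0=Rn.from_quat(s['tcp_rot']).as_matrix(); p0=np.array(s['tcp_pos'])
    if base is not None: p0,R0=base
    d=R0.T@(p-p0)/200; w=Rn.from_matrix(R0.T@R).as_rotvec()/np.pi
    return np.round(d,3),np.round(w,4)
E
python3 - <<'E'
from go import *
print(rel(*handle(0,80)))
E
python3 -m inch '[[[-0.2,-0.24,0,0,0,0.05,0],[-0.4,-0.48,0,0,0,0.1,0],[-0.6,-0.72,0,0,0,0.15,0],[-0.8,-0.96,0,0,0,0.2,0],[-0.82,-1,0,0,0,0.25,0],[-0.82,-1,0,0,0,0.3,0],[-0.82,-1,0,0,0,0.35,0],[-0.82,-1,0,0,0,0.4,0]]]' 60
python3 - <<'E'
from go import *
print(arm.sense()['opening'],rel(*handle(0,80)))
E
```

```text
(array([-2.492, -3.006,  0.128]), array([-3.000e-04,  2.000e-04,  4.027e-01]))
time: 0.9
tcp_pos: [290.4, 288.0, 222.6]
tcp_rot: [0.712, 0.703, -0.0, 0.0]
contact_force: [-0.3, -0.4, 0.6]
opening: 43.0
43.00263008520825 (array([-2.467,  0.849,  0.128]), array([0.    , 0.    , 0.0183]))
```

```bash

python3 -m inch '[[[-0.22,0.08,0,0,0,0.018,0],[-0.44,0.16,0,0,0,0.018,0],[-0.66,0.24,0,0,0,0.018,0],[-0.88,0.32,0,0,0,0.018,0],[-1,0.34,0,0,0,0.018,0],[-1,0.34,0,0,0,0.018,0],[-1,0.34,0,0,0,0.018,0],[-1,0.34,0,0,0,0.018,0]]]'
python3 -m inch '[[[-0.22,0.08,0,0,0,0,0],[-0.44,0.16,0,0,0,0,0],[-0.66,0.24,0,0,0,0,0],[-0.88,0.32,0,0,0,0,0],[-1,0.34,0,0,0,0,0],[-1,0.34,0,0,0,0,0],[-1,0.34,0,0,0,0,0],[-1,0.34,0,0,0,0,0]]]'
python3 - <<'E'
from go import *
print(rel(*handle(0,80)))
E
```

```text
time: 1.7
tcp_pos: [357.0, 88.9, 222.5]
tcp_rot: [0.728, 0.685, -0.0, -0.0]
contact_force: [0.7, 0.2, 0.1]
opening: 42.5
time: 2.5
tcp_pos: [412.8, -114.2, 222.6]
tcp_rot: [0.728, 0.686, 0.0, -0.0]
contact_force: [0.2, -0.1, -0.7]
opening: 42.7
(array([-0.453,  0.233,  0.128]), array([-0.    , -0.0001,  0.0032]))
```

```bash

python3 -m inch '[[[-0.2,0.1,0.05,0,0,0.003,0],[-0.35,0.18,0.1,0,0,0.003,0],[-0.453,0.233,0.128,0,0,0.003,0],[-0.453,0.233,0.128,0,0,0.003,0],[-0.453,0.233,0.128,0,0,0.003,0],[-0.453,0.233,0.128,0,0,0.003,0],[-0.453,0.233,0.128,0,0,0.003,0],[-0.453,0.233,0.128,0,0,0.003,0]]]'
python3 - <<'E'
from go import *
import cv2
from h import proj
s=arm.sense();print(s['q'],rel(*handle(0,6)))
c=arm.read_camera('wrist'); im=c['image'][:,:,::-1].copy()
ty=np.array([-np.sin(PSI),np.cos(PSI),0])
for k in(-50,0,50):
    u,v=proj(c,H+k*ty); print(u,v); cv2.circle(im,(int(u),int(v)),3,(0,0,255),-1)
cv2.imwrite('pics/w1.png',im)
E
```

```text
time: 3.3
tcp_pos: [453.8, -208.2, 197.5]
tcp_rot: [0.731, 0.682, 0.0, 0.0]
contact_force: [-0.4, 0.5, 0.8]
opening: 42.7
[-5.84553530e-01  1.27132180e-03  1.64810670e+00 -5.93198388e-05
  1.49129830e+00 -5.14466140e-01] (array([0.004, 0.001, 0.373]), array([ 0.0002,  0.0002, -0.    ]))
319.99256672309195 268.2570077447487
320.0013163005572 204.6910731970589
320.0103596555312 133.6130868056043
```

View pics/w1.png

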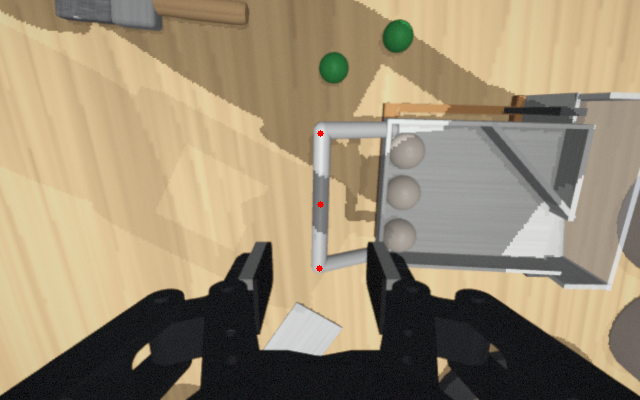

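The wrist picture shows the bar from (321,130) to (320,268). My predicted points lie on it, so I'll descend and grip.

```bash

python3 -m inch '[[[0,0,0.1,0,0,0,0],[0,0,0.2,0,0,0,0],[0,0,0.28,0,0,0,0],[0,0,0.34,0,0,0,0],[0,0,0.365,0,0,0,0],[0,0,0.373,0,0,0,0],[0,0,0.373,0,0,0,0],[0,0,0.373,0,0,0,0]]]'
python3 -m inch '[[[0,0,0,0,0,0,0.3],[0,0,0,0,0,0,0.6],[0,0,0,0,0,0,1],[0,0,0,0,0,0,1],[0,0,0,0,0,0,1],[0,0,0,0,0,0,1],[0,0,0,0,0,0,1],[0,0,0,0,0,0,1]]]' 50
python3 - <<'E'
from go import *
print(arm.sense()['contact_force'])
b=handle(0)
for th in [.04,.08,.12,.16,.2,.25,.3,.35,.4,.45]: print(th,*rel(*handle(th),base=b))
b=handle(.2)
for th in [.25,.3,.35,.4,.45]: print(th,*rel(*handle(th),base=b))
E
```

```text
time: 4.15
tcp_pos: [454.0, -209.0, 123.1]
tcp_rot: [0.732, 0.682, 0.0, 0.001]
contact_force: [-0.1, -0.4, -0.1]
opening: 42.5
time: 4.95
tcp_pos: [453.7, -208.8, 122.4]
tcp_rot: [0.732, 0.682, -0.0, -0.0]
contact_force: [-0.2, -0.0, -0.2]
opening: 0.3
[-0.23175414 -0.01336457 -0.22558716]
0.04 [ 0.     0.008 -0.038] [ 0.0127 -0.     -0.    ]
0.08 [ 0.     0.018 -0.077] [ 0.0255  0.     -0.    ]
0.12 [ 0.     0.03  -0.114] [ 0.0382  0.     -0.    ]
0.16 [ 0.     0.043 -0.151] [ 0.0509 -0.     -0.    ]
0.2 [ 0.     0.057 -0.188] [ 0.0637 -0.      0.    ]
0.25 [-0.     0.077 -0.233] [ 0.0796  0.     -0.    ]
0.3 [ 0.     0.099 -0.277] [ 0.0955 -0.     -0.    ]
0.35 [ 0.     0.124 -0.319] [0.1114 0.     0.    ]
0.4 [-0.     0.15  -0.361] [ 0.1273 -0.      0.    ]
0.45 [ 0.     0.179 -0.401] [ 0.1432 -0.      0.    ]
0.25 [-0.     0.011 -0.048] [ 0.0159  0.     -0.    ]
0.3 [-0.     0.024 -0.095] [ 0.0318 -0.     -0.    ]
0.35 [-0.     0.039 -0.142] [ 0.0477  0.     -0.    ]
0.4 [-0.     0.057 -0.188] [ 0.0637 -0.     -0.    ]
0.45 [-0.     0.077 -0.233] [ 0.0796 -0.     -0.    ]
```

The opening reads 0.3 mm, so the jaws closed on nothing. I'll look before going on.

```bash

python3 - <<'E'
from go import *
import cv2,pickle
d={}
for n in ['wrist','scene','top']:
    c=arm.read_camera(n);d[n]=c
pickle.dump(d,open('c1.pkl','wb'))
cv2.imwrite('pics/w2.png',d['wrist']['image'][:,:,::-1])
b=d['scene']['image'][60:260,180:350,::-1]; a=d['top']['image'][130:330,350:510,::-1]
cv2.imwrite('pics/s2.png',np.hstack([cv2.resize(b,(400,470),interpolation=2),cv2.resize(a,(376,470),interpolation=2)]))
E
```

```text
(no output)
```

View pics/w2.png

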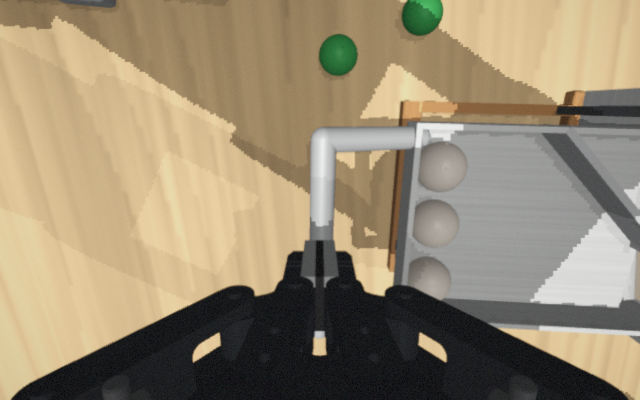

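View pics/s2.png

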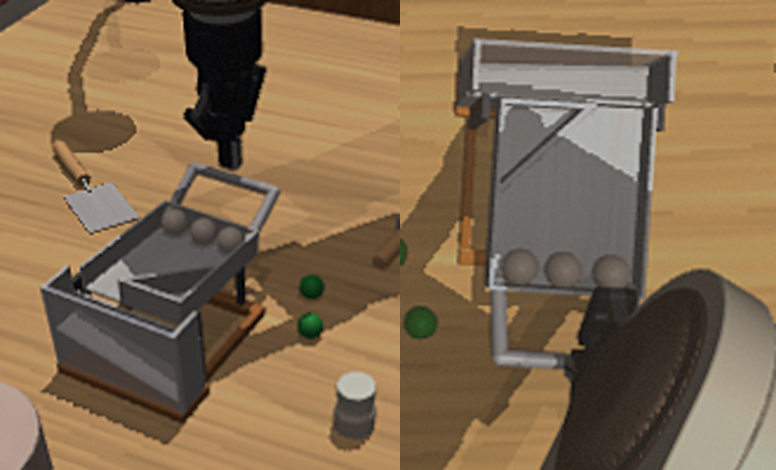

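```bash

python3 - <<'E'
from go import *
import pickle
from h import *
d=pickle.load(open('c1.pkl','rb'));S=d['scene'];T=d['top']
s=arm.sense();p=np.array(s['tcp_pos'])
for dz in (0,-6,-25,-38): print(dz,proj(S,p+[0,0,dz]),proj(T,p+[0,0,dz]))
print(proj(S,H),proj(T,H),proj(d['wrist'],H),proj(d['wrist'],p-[0,0,6]),proj(d['wrist'],p-[0,0,25]))
print(plane(S,278,130,100),tri(ray(S,278,130),ray(d['wrist'],320,244)))
import cv2
b=S['image'][100:160,240:320,::-1]
cv2.imwrite('pics/s3.png',cv2.resize(b,(800,600),interpolation=0))
E
```

```text
0 (np.float64(278.19028894974537), np.float64(133.71442468844225)) (np.float64(423.69141735970794), np.float64(285.1023309913568))
-6 (np.float64(278.30341907438606), np.float64(135.7374149432788)) (np.float64(422.840556307313), np.float64(284.57166167775756))
-25 (np.float64(278.65697299320044), np.float64(142.04359718732047)) (np.float64(420.2423498595307), np.float64(282.9512332619229))
-38 (np.float64(278.8948304159371), np.float64(146.27260504713018)) (np.float64(418.5443748880037), np.float64(281.8922817149712))
(np.float64(278.71650374501235), np.float64(135.71259714221236)) (np.float64(422.13085580437604), np.float64(284.46188424057016)) (np.float64(320.4415984784174), np.float64(245.85750936327514)) (np.float64(320.0273992239277), np.float64(247.88629119497952)) (np.float64(319.9486019401571), np.float64(234.05038216490294))
[ 406.28641586 -233.69304494  100.        ] (array([ 455.12058793, -203.894041  ,  133.38386644]), np.float64(8.189794941400795))
```

View pics/s3.png

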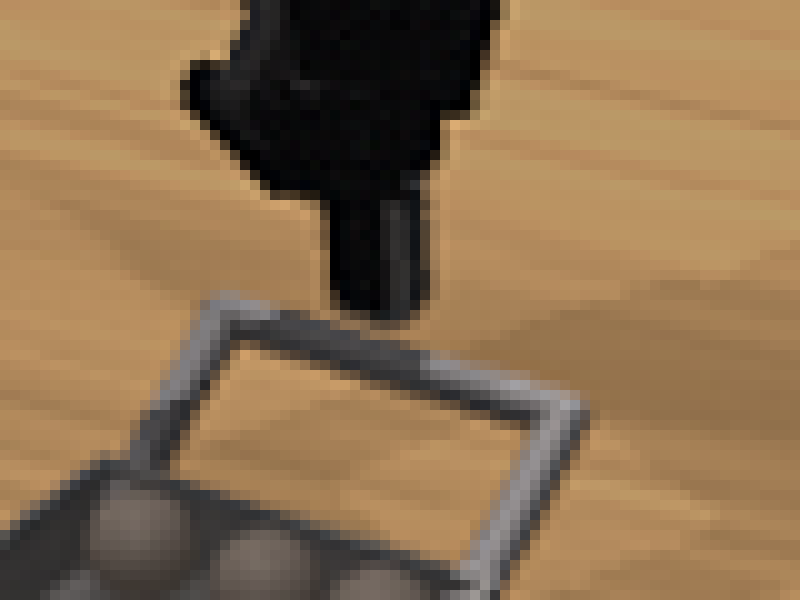

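The close crop shows the closed fingertips at scene (278,132), above the bar. The stated geometry predicts them at (279,142), so the tips look about 30 mm too high. Next I'll check whether the camera/arm calibration or the tool length is off.

```bash

python3 - <<'E'
from go import *
import pickle
from h import *
d=pickle.load(open('c1.pkl','rb'));W=d['wrist'];S=d['scene']
s=arm.sense();p=np.array(s['tcp_pos'])
ty=np.array([-np.sin(PSI),np.cos(PSI),0])
print('corner pred',proj(W,H+50*ty),'seen ~(322,135)')
R=np.array(W['R']);print('wrist cam pos - tcp',-R.T@W['t']-p)
# tip from scene given x,y of tcp: height on vertical line
for z in (90,100,110,120,130,140): print(z,proj(S,[p[0],p[1],z]))
print(s['q'],s['opening'],s['tcp_pos'])
b=W['image'][100:400,220:420,::-1]
cv2.imwrite('pics/w3.png',cv2.resize(b,(400,600),interpolation=2))
E
```

```text
corner pred (np.float64(320.39896501770727), np.float64(145.00784373247424)) seen ~(322,135)
wrist cam pos - tcp [  4.47915052  68.34163809 150.34161683]
90 (np.float64(278.79300965896823), np.float64(144.46359790037698))
100 (np.float64(278.6092538337278), np.float64(141.1938635500451))
110 (np.float64(278.4235505602435), np.float64(137.88286601379139))
120 (np.float64(278.23587673902887), np.float64(134.52992613400255))
130 (np.float64(278.04620924178636), np.float64(131.13435329312267))
140 (np.float64(277.854524936064), np.float64(127.69544535245971))
[-5.85685205e-01  5.00807165e-02  1.75386525e+00 -1.14427977e-04
  1.33765410e+00 -5.14701040e-01] -0.04293878727678404 [ 453.69952327 -208.83426486  122.4132323 ]
```

View pics/w3.png

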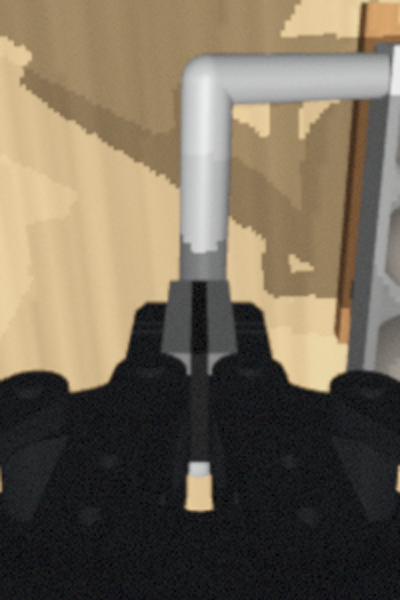

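Wrist and scene views agree. The fingertips are at z≈127, so the tool is about 30 mm shorter than stated, while the camera and arm calibration are fine. I'll reopen, lower 28 mm and close again.

```bash

python3 -m inch '[[[0,0,0,0,0,0,0],[0,0,0,0,0,0,0],[0,0,0,0,0,0,0],[0,0,0,0,0,0,0],[0,0,0.05,0,0,0,0],[0,0,0.1,0,0,0,0],[0,0,0.14,0,0,0,0],[0,0,0.14,0,0,0,0]]]'
python3 -m inch '[[[0,0,0,0,0,0,0.3],[0,0,0,0,0,0,0.6],[0,0,0,0,0,0,1],[0,0,0,0,0,0,1],[0,0,0,0,0,0,1],[0,0,0,0,0,0,1],[0,0,0,0,0,0,1],[0,0,0,0,0,0,1]]]' 50
python3 - <<'E'
from go import *
import cv2
print(arm.sense()['contact_force'])
c=arm.read_camera('scene');cv2.imwrite('pics/s4.png',cv2.resize(c['image'][80:230,190:310,::-1],(480,600),interpolation=2))
E
```

```text
time: 5.9
tcp_pos: [453.0, -208.4, 92.8]
tcp_rot: [0.732, 0.682, -0.0, -0.001]
contact_force: [0.3, -0.9, -0.1]
opening: 42.8
time: 6.7
tcp_pos: [454.4, -209.0, 95.0]
tcp_rot: [0.732, 0.682, 0.0, 0.001]
contact_force: [5.0, 0.3, -0.5]
opening: 10.3
[ 4.99117574  0.27624193 -0.46922588]
```

View pics/s4.png

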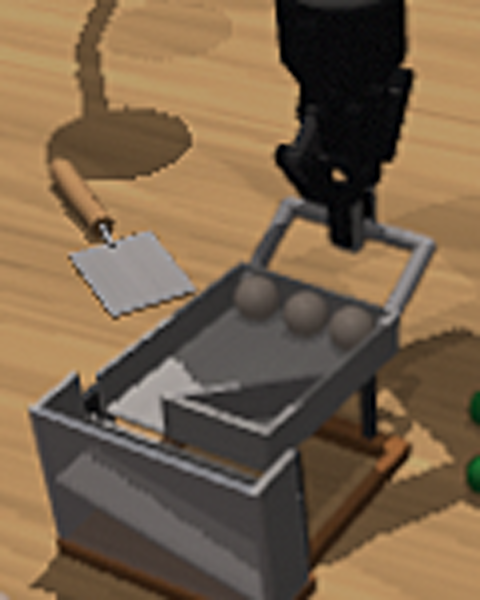

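The bar is held: opening 10.3 mm, and the fingers straddle it in the picture. The effective offset is now about -22.5 mm, so I'll recompute the arc with that.

```bash

python3 - <<'E'
from go import *
u=-22.5
b=handle(0,u)
for th in [.03,.06,.09,.12,.15,.18,.2]: print(th,*rel(*handle(th,u),base=b))
b=handle(.2,u)
for th in [.23,.26,.29,.32,.35,.38,.4,.42]: print(th,*rel(*handle(th,u),base=b))
E
```

```text
0.03 [ 0.     0.002 -0.029] [ 0.0095 -0.     -0.    ]
0.06 [ 0.     0.005 -0.058] [ 0.0191 -0.     -0.    ]
0.09 [-0.     0.008 -0.087] [ 0.0286  0.     -0.    ]
0.12 [ 0.     0.013 -0.115] [ 0.0382  0.     -0.    ]
0.15 [ 0.     0.018 -0.144] [ 0.0477 -0.     -0.    ]
0.18 [ 0.     0.024 -0.172] [0.0573 0.     0.    ]
0.2 [ 0.     0.029 -0.191] [ 0.0637 -0.      0.    ]
0.23 [-0.     0.002 -0.029] [ 0.0095  0.     -0.    ]
0.26 [-0.     0.005 -0.058] [ 0.0191  0.     -0.    ]
0.29 [-0.     0.008 -0.087] [ 0.0286 -0.     -0.    ]
0.32 [-0.     0.013 -0.115] [ 0.0382 -0.     -0.    ]
0.35 [-0.     0.018 -0.144] [ 0.0477  0.     -0.    ]
0.38 [-0.     0.024 -0.172] [ 0.0573 -0.     -0.    ]
0.4 [-0.     0.029 -0.191] [ 0.0637 -0.     -0.    ]
0.42 [-0.     0.034 -0.209] [ 0.07  0.   -0.  ]
```

```bash

python3 -m inch '[[[0,0.001,-0.014,0.005,0,0,1],[0,0.002,-0.029,0.0095,0,0,1],[0,0.005,-0.058,0.0191,0,0,1],[0,0.008,-0.087,0.0286,0,0,1],[0,0.013,-0.115,0.0382,0,0,1],[0,0.018,-0.144,0.0477,0,0,1],[0,0.024,-0.172,0.0573,0,0,1],[0,0.029,-0.191,0.0637,0,0,1]]]'
python3 - <<'E'
from go import *
import cv2
s=arm.sense();p,R=handle(.2,-22.5);print(s['contact_force'],s['opening'],s['tcp_pos']-p)
c=arm.read_camera('scene');cv2.imwrite('pics/s5.png',cv2.resize(c['image'][60:260,180:340,::-1],(480,600),interpolation=2))
E
```

```text
time: 7.55
tcp_pos: [460.1, -209.6, 133.0]
tcp_rot: [0.728, 0.678, -0.068, -0.073]
contact_force: [5.0, -3.7, -4.6]
opening: 9.9
[ 5.03961123 -3.6683808  -4.57546495] 9.886049127944782 [ 0.406672   -1.69064038  0.36653489]
```

View pics/s5.png

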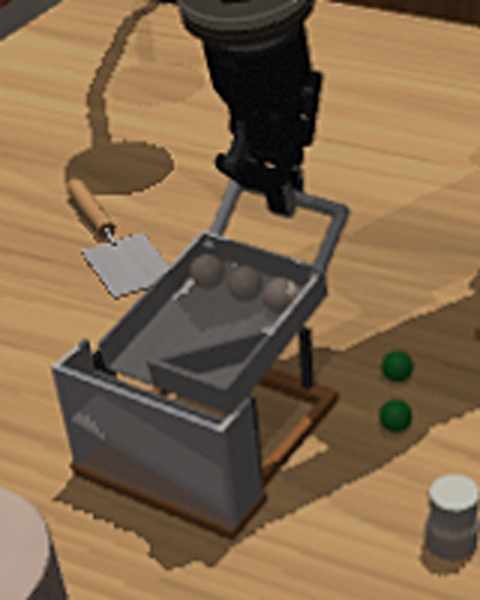

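The tray follows the gripper and the balls are starting to move. I'll continue to 0.42 and hold there.

```bash

python3 -m inch '[[[0,0.002,-0.029,0.0095,0,0,1],[0,0.005,-0.058,0.0191,0,0,1],[0,0.008,-0.087,0.0286,0,0,1],[0,0.013,-0.115,0.0382,0,0,1],[0,0.018,-0.144,0.0477,0,0,1],[0,0.024,-0.172,0.0573,0,0,1],[0,0.029,-0.191,0.0637,0,0,1],[0,0.034,-0.209,0.07,0,0,1]]]'
python3 -m inch '[[[0,0,0,0,0,0,1],[0,0,0,0,0,0,1],[0,0,0,0,0,0,1],[0,0,0,0,0,0,1],[0,0,0,0,0,0,1],[0,0,0,0,0,0,1],[0,0,0,0,0,0,1],[0,0,0,0,0,0,1]]]'
python3 -m inch '[[[0,0,0,0,0,0,1],[0,0,0,0,0,0,1],[0,0,0,0,0,0,1],[0,0,0,0,0,0,1],[0,0,0,0,0,0,1],[0,0,0,0,0,0,1],[0,0,0,0,0,0,1],[0,0,0,0,0,0,1]]]'
python3 - <<'E'
from go import *
import cv2
s=arm.sense();p,R=handle(.42,-22.5);print(s['contact_force'],s['opening'],s['tcp_pos']-p)
c=arm.read_camera('scene');a=cv2.resize(c['image'][60:260,180:340,::-1],(400,500),interpolation=2)
c=arm.read_camera('top');b=cv2.resize(c['image'][130:330,350:510,::-1],(400,500),interpolation=2)
cv2.imwrite('pics/s6.png',np.hstack([a,b]))
E
```

```text
time: 8.4
tcp_pos: [474.8, -211.0, 172.3]
tcp_rot: [0.716, 0.666, -0.142, -0.152]
contact_force: [3.6, -7.8, -4.7]
opening: 10.2
time: 9.2
tcp_pos: [474.7, -211.0, 172.0]
tcp_rot: [0.716, 0.667, -0.142, -0.152]
contact_force: [4.5, -6.7, -4.8]
opening: 10.1
time: 10.0
tcp_pos: [474.7, -211.0, 172.0]
tcp_rot: [0.716, 0.667, -0.142, -0.152]
contact_force: [4.0, -7.4, -5.2]
opening: 10.1
[ 4.04466285 -7.35859353 -5.23089374] 10.063536107147518 [ 0.06289041 -2.07608654 -0.32609263]
```

View pics/s6.png

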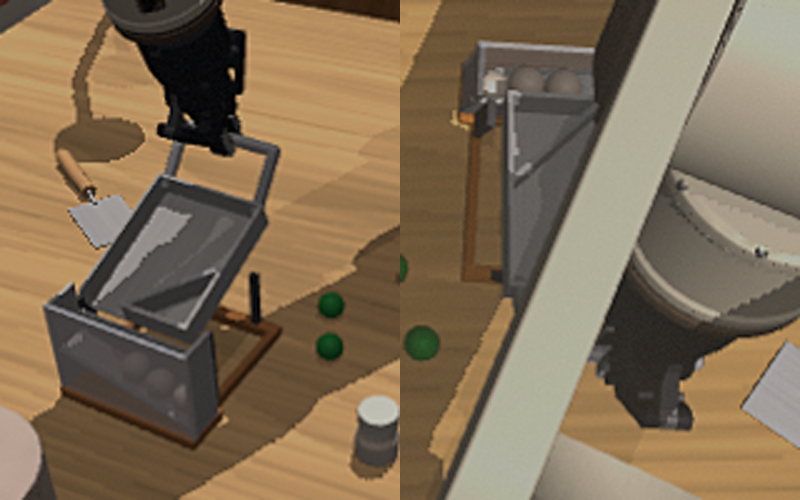

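All three balls are in the groove at its +y end and the tray is empty. Now I'll lower it slowly along the same arc.

```bash

python3 - <<'E'
from go import *
u=-22.5
b=handle(.42,u)
for th in [.4,.37,.34,.31,.28,.25,.22,.2]: print(th,*rel(*handle(th,u),base=b))
b=handle(.2,u)
for th in [.17,.14,.11,.08,.05,.03,.01,0]: print(th,*rel(*handle(th,u),base=b))
E
```

```text
0.4 [-0.    -0.001  0.019] [-0.0064 -0.      0.    ]
0.37 [-0.    -0.001  0.048] [-0.0159  0.      0.    ]
0.34 [ 0.    -0.001  0.077] [-0.0255 -0.      0.    ]
0.31 [-0.     0.001  0.106] [-0.035 -0.     0.   ]
0.28 [-0.     0.003  0.135] [-0.0446 -0.     -0.    ]
0.25 [-0.     0.006  0.164] [-0.0541  0.      0.    ]
0.22 [-0.     0.01   0.193] [-0.0637 -0.      0.    ]
0.2 [0.    0.013 0.212] [-0.07 -0.    0.  ]
0.17 [-0.    -0.001  0.029] [-0.0095  0.     -0.    ]
0.14 [-0.    -0.001  0.058] [-0.0191  0.     -0.    ]
0.11 [ 0.    -0.     0.087] [-0.0286  0.     -0.    ]
0.08 [-0.     0.001  0.116] [-0.0382  0.     -0.    ]
0.05 [-0.     0.004  0.145] [-0.0477  0.     -0.    ]
0.03 [-0.     0.006  0.164] [-0.0541  0.     -0.    ]
0.01 [-0.     0.008  0.183] [-0.0605  0.     -0.    ]
0 [-0.     0.01   0.193] [-0.0637  0.     -0.    ]
```

```bash

python3 -m inch '[[[0,-0.001,0.019,-0.0064,0,0,1],[0,-0.001,0.048,-0.0159,0,0,1],[0,-0.001,0.077,-0.0255,0,0,1],[0,0.001,0.106,-0.035,0,0,1],[0,0.003,0.135,-0.0446,0,0,1],[0,0.006,0.164,-0.0541,0,0,1],[0,0.01,0.193,-0.0637,0,0,1],[0,0.013,0.212,-0.07,0,0,1]]]'
python3 -m inch '[[[0,-0.001,0.029,-0.0095,0,0,1],[0,-0.001,0.058,-0.0191,0,0,1],[0,0,0.087,-0.0286,0,0,1],[0,0.001,0.116,-0.0382,0,0,1],[0,0.004,0.145,-0.0477,0,0,1],[0,0.006,0.164,-0.0541,0,0,1],[0,0.008,0.183,-0.0605,0,0,1],[0,0.01,0.193,-0.0637,0,0,1]]]'
python3 -m inch '[[[0,0,0,0,0,0,1],[0,0,0,0,0,0,1],[0,0,0,0,0,0,1],[0,0,0,0,0,0,1],[0,0,0,0,0,0,1],[0,0,0,0,0,0,1],[0,0,0,0,0,0,1],[0,0,0,0,0,0,1]]]'
python3 - <<'E'
from go import *
import cv2
s=arm.sense();p,R=handle(0,-22.5);print(s['contact_force'],s['tcp_pos']-p)
c=arm.read_camera('scene');cv2.imwrite('pics/s7.png',cv2.resize(c['image'][60:260,180:340,::-1],(480,600),interpolation=2))
E
```

```text
time: 10.9
tcp_pos: [459.9, -209.6, 132.3]
tcp_rot: [0.728, 0.678, -0.067, -0.072]
contact_force: [7.0, -3.6, -5.7]
opening: 10.0
time: 11.7
tcp_pos: [454.5, -209.1, 94.7]
tcp_rot: [0.732, 0.681, 0.001, 0.001]
contact_force: [1.2, 4.8, 24.9]
opening: 10.2
time: 12.5
tcp_pos: [454.4, -209.0, 94.9]
tcp_rot: [0.732, 0.682, 0.0, 0.001]
contact_force: [5.3, 0.1, 5.7]
opening: 10.3
[5.25161661 0.12981244 5.65301138] [ 0.39327147 -1.50786534  0.41121747]
```

View pics/s7.png

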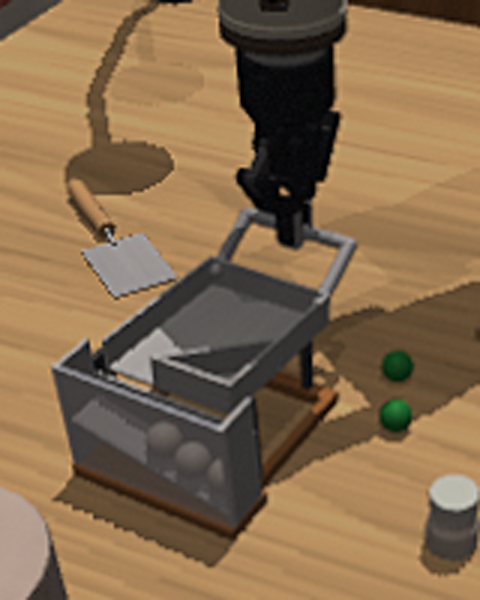

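The tray is down on its stop and the three balls rest in the groove. I'll open to about 43 mm and retreat straight up, then check.

```bash

python3 -m inch '[[[0,0,0,0,0,0,0.5],[0,0,0,0,0,0,0],[0,0,0,0,0,0,0],[0,0,0,0,0,0,0],[0,0,0,0,0,0,0],[0,0,0,0,0,0,0],[0,0,-0.05,0,0,0,0],[0,0,-0.1,0,0,0,0]]]'
python3 -m inch '[[[0,0,-0.15,0,0,0,0],[0,0,-0.3,0,0,0,0],[0,0,-0.5,0,0,0,0],[0,0,-0.6,0,0,0,0],[0.2,0,-0.6,0,0,0,0],[0.4,0,-0.6,0,0,0,0],[0.6,0,-0.6,0,0,0,0],[0.7,0,-0.6,0,0,0,0]]]'
python3 -m inch '[[[0.2,0,0,0,0,0,0],[0.4,0,0,0,0,0,0],[0.6,0,0,0,0,0,0],[0.6,0,0,0,0,0,0],[0.6,0,0,0,0,0,0],[0.6,0,0,0,0,0,0],[0.6,0,0,0,0,0,0],[0.6,0,0,0,0,0,0]]]'
python3 - <<'E'
from go import *
import cv2
print(arm.sense()['contact_force'])
c=arm.read_camera('scene');a=cv2.resize(c['image'][100:260,180:340,::-1],(400,400),interpolation=2)
c=arm.read_camera('top');b=cv2.resize(c['image'][130:300,350:520,::-1],(400,400),interpolation=2)
cv2.imwrite('pics/s8.png',np.hstack([a,b]))
cv2.imwrite('pics/t8.png',c['image'][:,:,::-1])
E
```

```text
time: 13.35
tcp_pos: [453.8, -208.8, 115.1]
tcp_rot: [0.732, 0.682, -0.0, -0.0]
contact_force: [0.3, -0.3, 0.2]
opening: 42.8
time: 14.15
tcp_pos: [463.6, -66.7, 235.5]
tcp_rot: [0.731, 0.682, 0.0, 0.0]
contact_force: [0.6, 0.1, -0.4]
opening: 42.6
time: 14.95
tcp_pos: [472.3, 49.6, 234.3]
tcp_rot: [0.732, 0.681, -0.0, 0.0]
contact_force: [0.4, -0.9, 0.8]
opening: 42.7
[ 0.37036832 -0.91124754  0.76126774]
```

View pics/s8.png

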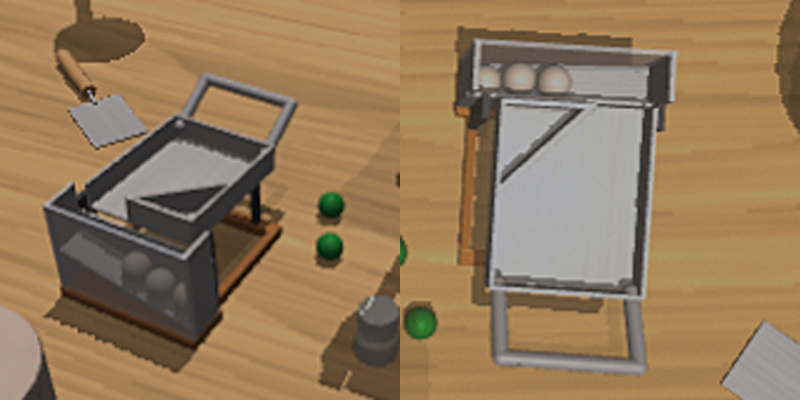

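View pics/t8.png

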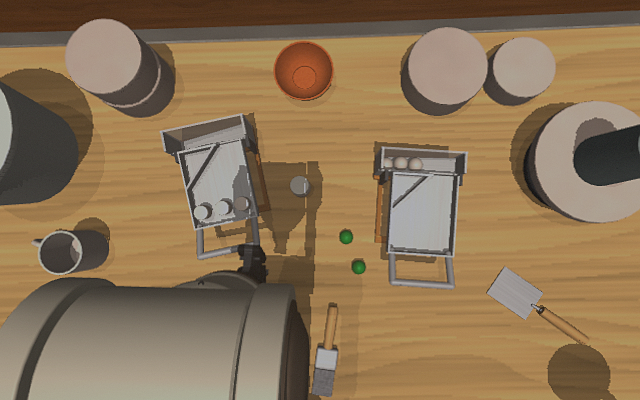

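The tray is empty and down, with its handle at (421,284) as at the start. The three balls sit in a row in the groove at top (389–415,163), the prop tray is unchanged, and the gripper is clear at z≈235.

```bash
python3 -c "
from station import arm
arm.job_done(); print(arm.sense()['time'])"
```

```text
the job is handed in; nothing more can be done
the job is handed in; nothing more can be done
```

I tipped the ball tray to about 0.42 rad, and all three balls rolled into the groove. I then lowered the tray to its stop, let go, moved the arm clear and handed the job in. The last control-period reading before hand-in was about 15 s, against the 38 s limit.

**Last checks:**
- **Ball tray:** it is empty and down, with its handle at the same pixels as at the start.
- **Balls:** the three lie in line at the groove's +y end.
- **Prop tray:** it is down, with its three props still standing.
- **Arm:** the gripper is touching nothing, with forces under 1 N. The highest force I read was about 25 N, when the tray reached its stop.

**What failed or disagreed:**
- **First grasp:** the jaws shut on nothing. The fingertips stood about 30 mm higher than the stated tool length implies. I confirmed this in the scene and wrist views, lowered 28 mm, and the second grasp held at about 10 mm opening.
- **Single file:** I only saw the balls before and after they left the mouth, so I did not watch them pass through it.

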